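Fill up the packing trays at the filling bench

TASK

Fill up the three cardboard packing trays on the bench: take the two capped squat jars, the capped tall jar and the slim bottle that stand loose between the robot and the trays, and set each one upright in an empty cell of the tray that already holds its own kind, until every cell holds one. Leave the ones already packed standing in their cells, and do not knock any of these jars or bottles over.

Things in the scene. Friction and masses are not known exactly. Their poses are not given: they have to be found in the camera images.
- tray_squat: Low cardboard packing tray lying flat on the bench and fixed there, 80 x 234 x 22 mm: one row of three square cells along its y axis, each 74 mm wide inside, walls and dividers 3 mm thick, floor 4 mm thick. Origin: centre of its underside; y along the row, z up. Cell centres lie at y = -77, 0 and +77 mm; the cell at +77 mm already holds a squat jar, the other two are empty.
- tray_tall: Low cardboard packing tray lying flat on the bench and fixed there, 70 x 137 x 22 mm: one row of two square cells along its y axis, each 64 mm wide inside, walls and dividers 3 mm thick, floor 4 mm thick. Origin: centre of its underside; y along the row, z up. Cell centres lie at y = -33.5 and +33.5 mm; the cell at -33.5 mm already holds a tall jar, the other is empty.
- tray_bottle: Low cardboard packing tray lying flat on the bench and fixed there, 60 x 117 x 22 mm: one row of two square cells along its y axis, each 54 mm wide inside, walls and dividers 3 mm thick, floor 4 mm thick. Origin: centre of its underside; y along the row, z up. Cell centres lie at y = -28.5 and +28.5 mm; the cell at +28.5 mm already holds a slim bottle, the other is empty.
- packed_squat: Squat jar: white plastic body 54 mm across, black screw cap 58 mm across from 38 to 60 mm height, 60 mm high over all, about 110 g. Origin: centre of its underside; z is up along its axis. It already stands loose in its cell of tray_squat.
- packed_tall: Tall jar: white plastic body and black screw cap, both 48 mm across, 86 mm high over all (the cap takes the top 20 mm), about 140 g. Origin: centre of its underside; z is up along its axis. It already stands loose in its cell of tray_tall.
- packed_bottle: Slim bottle: white plastic, 38 mm across and straight up to 84 mm height, then a narrow shoulder and a black cap 26 mm across from 92 mm to the top at 115 mm, about 120 g. Origin: centre of its underside; z is up along its axis. It already stands loose in its cell of tray_bottle.
- squat_1: Squat jar: white plastic body 54 mm across, black screw cap 58 mm across from 38 to 60 mm height, 60 mm high over all, about 110 g. Origin: centre of its underside; z is up along its axis. It stands upright and loose on the bench, between the robot and the trays, among other odds and ends.
- squat_2: A second squat jar, the same as squat_1 in every way and interchangeable with it: Squat jar: white plastic body 54 mm across, black screw cap 58 mm across from 38 to 60 mm height, 60 mm high over all, about 110 g. Origin: centre of its underside; z is up along its axis. It stands upright and loose on the bench, between the robot and the trays, among other odds and ends.
- tall_jar: Tall jar: white plastic body and black screw cap, both 48 mm across, 86 mm high over all (the cap takes the top 20 mm), about 140 g. Origin: centre of its underside; z is up along its axis. It stands upright and loose on the bench, between the robot and the trays, among other odds and ends.
- bottle: Slim bottle: white plastic, 38 mm across and straight up to 84 mm height, then a narrow shoulder and a black cap 26 mm across from 92 mm to the top at 115 mm, about 120 g. Origin: centre of its underside; z is up along its axis. It stands upright and loose on the bench, between the robot and the trays, among other odds and ends.

How it is judged:
By the outcome, as a careful person would: the job done as asked, in the order asked, and still so for the second after the job is handed in, with the robot touching nothing.
It also fails if it takes over 115 s, if anything falls off the work surface, if the arm or the gripper's body presses on something with over 40 N, if the wrist force passes 120 N, or if a joint passes its speed limit or range.

ROBOT

A 6-joint arm with a two-finger parallel gripper is mounted at the origin on the work surface. World frame = base frame: x ahead of the robot, y to its left, z up, the work surface at z = 0. Lengths are in m, angles in rad, forces in N, time in s.
With the tool pointing down it reaches from about 0.325 to 0.775 m from the base axis. Payload 5.5 kg.
Tool frame: the origin (TCP) lies midway between the tips of the shut fingers; the grasp point (between the pads) lies 19 mm behind it (grasp_offset is the distance from the TCP to the grasp point, in m); z points along the fingers, y is the line along which they close (so a half turn about z gives the same grasp; the last joint's range is limited). The gripper opens to 85 mm and grips with 20 to 120 N. Pads are 22 mm wide; open, the fingers measure 114 mm over their backs; the gripper's body (76 mm by 85 mm) begins 54 mm behind the grasp point. The pads swing forward as they close: fully open they stand 13 mm farther back than shut.
Start: joints at [-1.312, 0.091, 1.231, -0, 1.82, -0.057], TCP at [0.186, -0.57, 0.231] pointing down, gripper open.
Joint ranges: [-2.87, 2.87], [-0.86, 2.18], [0.17, 2.46], [-1.51, 4.65], [0.06, 2.69], [-2.65, 2.65]. Speed limits (rad/s): [2.57, 2.57, 3.01, 3.14, 3.14, 3.14].

INTERFACE

Orientations are given as a unit quaternion [w, x, y, z].
In Python, from workcell import observe, capture, finish_job, grasp_offset gives the robot as it stands.
- The arm moves only by the tool servo_tool, never from a script. Its argument "targets" is a list of rows, each a list of 7 numbers: the shift along the world's x, y, z as a fraction of full scale, then the turn, a rotation vector about the world's x, y, z as a fraction of full scale, then the closure, from -1 (fully open) to 1 (shut). In form: [[tx, ty, tz, ax, ay, az, grip], ...]. A call has 1 to 8 rows; each row shifts and turns the commanded pose from where the row before left it; what a row does not reach is not made up. Full scale, the value 1, is 1000 mm for a shift and 5 degrees for a turn. A row lasts 1/12 s, in which the tool goes at most 41.7 mm and 7.16 degrees, less where a joint would pass 70% of its speed; a pose out of reach is approached as far as the arm can. A call with a number of a shift or a turn outside -1 to 1 is refused whole. A call with a gripper value outside its range is refused whole. The fingers move at their own pace and stop on an object; "force" is the grip in N (left out, the last holds). Time passes only in rows, so rows that do not move let the fingers close. It gives the time, the measured TCP pose, the force, the opening and the grip force at its end, in the units of the state.
- observe(): the state, without advancing time (a new reading comes with each control period).
- capture(name): name is "scene" or "top" or "wrist"; returns a dict with "frame" (400x640x3 uint8, red, green, blue), "z_map" (400x640 float32, m along the optical axis (not along the pixel's ray), 0 where there is no reading), "intrinsics" (3x3 intrinsics, pixels), "k1" (the pictures are not rectified: a ray, as slopes to the right and down, at radius r is drawn at 1 + k1 r^2 times it, then the intrinsics apply), "R" (3x3) and "t" (3): a world point X has camera coordinates R X + t. Camera axes: x right, y down, z forward; pixel columns grow to the right and rows downward; lengths in m; the calibration is good to about 2 mm. A picture is of the moment at which its call begins.
- finish_job(): hands the job in; it is judged then, once.
The state is a dict: "time_s": time; "joint_positions": joint angles; "qd": joint speeds; "tau": joint torques, N m; "tool_pos": TCP position; "orientation": TCP orientation; "wrist_force": force on the tool from outside, world axes, zero at the start; "wrist_torque": the same for the moment, N m; "grip_width": opening from 0.0 (shut) to 1.0 (fully open); "gripper_force": force on a finger pad.
Only numpy, scipy, OpenCV 4.12 (cv2) and the standard library are available. Lean on these libraries where they do the work, as an engineer would, in place of code of your own. Each camera call takes 0.05 s, during which the arm holds its last target. There are 200 camera calls.

## Working session

There is one attempt and no reset: what is moved stays moved. The work goes in short steps, Python scripts to look and compute and a tool call to move; the robot and the scene stay as the last step left them, time stands still between calls to the robot, and variables do not carry over. Pictures are saved under pics/ and viewed, at most 14 in all, crops included, and the job is handed in when it is done.

Besides the shell and the picture viewer there is one more tool, called after "Emit:" as name(argument=value, ...) on one line, values as JSON. servo_tool: Moves the arm, as the interface text tells. Shift numbers are shares of 1000 mm and turn numbers shares of 5 degrees, none past 1 either way. Its arguments: {"type":"object","properties":{"targets":{"type":"array","items":{"type":"array","items":{"type":"number"}}},"force":{"type":"number"}},"required":["targets"]}

```bash
mkdir -p pics; ls
cat > h.py <<'E'
import numpy as np, cv2
from workcell import observe, capture, finish_job, grasp_offset
def snap(name, fn):
    c=capture(name); cv2.imwrite('pics/'+fn+'.png', c['frame'][:,:,::-1]); np.savez('pics/'+fn+'.npz', **c); return c
def rays(c, uv):
    K=c['intrinsics']; k=float(c['k1'])
    uv=np.atleast_2d(np.asarray(uv,float)).reshape(-1,1,2)
    p=cv2.undistortPointsIter(uv,K,np.array([k,0,0,0.]),None,None,(3,50,1e-9)).reshape(-1,2)
    d=np.c_[p,np.ones(len(p))]
    return -c['R'].T@c['t'], d@c['R']   # d scaled z=1
def onplane(c, uv, z):
    o,d=rays(c,uv); s=(z-o[2])/d[:,2]; return o+d*s[:,None]
def cloud(c):
    h,w=c['z_map'].shape; v,u=np.mgrid[:h,:w]
    o,d=rays(c,np.c_[u.ravel(),v.ravel()]); P=o+d*c['z_map'].reshape(-1,1); return P.reshape(h,w,3)
E
python3 - <<'E'
from h import *
print(observe(), grasp_offset)
for n in('scene','top'):
    c=snap(n,n+'0'); print(n,c['intrinsics'],c['k1'],-c['R'].T@c['t'],c['R'])
E
```

```text
pics
{'time_s': 0.0, 'joint_positions': array([-1.31169498e+00,  9.18693826e-02,  1.23188779e+00, -2.01493159e-05,
        1.81976681e+00, -5.67030506e-02]), 'qd': array([-0.00175172,  0.00186694,  0.0009554 , -0.0001396 , -0.0004407 ,
       -0.00014059]), 'tau': array([ 6.33457284e-05, -4.58731377e+01, -4.18021202e+01, -4.54376402e-05,
        1.17069850e-02,  4.15514066e-06]), 'tool_pos': array([ 0.18626921, -0.5700682 ,  0.23014347]), 'orientation': array([-9.59734456e-04,  9.87559257e-01,  1.57244338e-01, -1.07273874e-04]), 'wrist_force': array([ 0.21133666, -0.46446235,  0.11827905]), 'wrist_torque': array([-0.02541316,  0.0185756 , -0.0344732 ]), 'gripper_force': 0.0, 'grip_width': 1.000341926743458} 0.0187
scene [[462.12088685   0.         319.17925951]
 [  0.         462.12088685 197.36308088]
 [  0.           0.           1.        ]] 0.004450634045000339 [ 1.14757428 -0.64731945  0.75317404] [[ 0.70286769  0.71122549  0.01163223]
 [ 0.457128   -0.4391063  -0.77344661]
 [-0.54498716  0.54894804 -0.63375471]]
top [[374.11053253   0.         317.31976325]
 [  0.         374.11053253 197.82958055]
 [  0.           0.           1.        ]] 0.013846998215099833 [ 0.42479146 -0.00553322  1.12017088] [[-0.01680957 -0.99979729  0.01108184]
 [-0.99646045  0.0158384  -0.08255741]
 [ 0.08236516 -0.01243037 -0.99652469]]
```

View pics/top0.png

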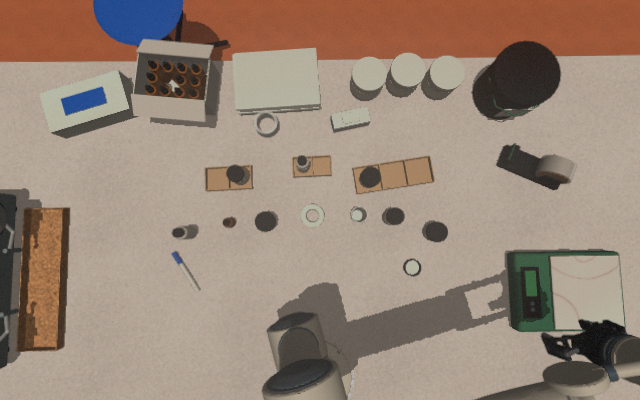

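View pics/scene0.png

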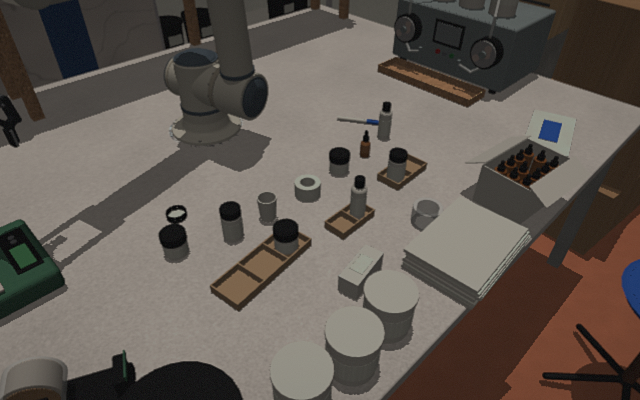

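The top view shows the loose bottle at (180,232), squats at (265,221) and (435,231), and the tall jar at (394,215). The trays are at (229,178) for tall, (312,166) for bottle and (393,175) for squat. The scene view confirms which object is which.

Run:
```python
from h import *
c=dict(np.load('pics/top0.npz')); s=dict(np.load('pics/scene0.npz'))
P=cloud(c); S=cloud(s)
# things: points of top slices
things={'bottle':(180,232,.115,13),'sqA':(265,221,.06,29),'tall':(394,215,.086,24),'sqB':(435,231,.06,29),'pk_sq':(370,177,.064,29),'pk_tall':(237,174,.09,24),'pk_bot':(302,161,.119,13),
'amber':(229,222,.06,10),'tape':(313,215,.03,25),'cyl':(358,214,.05,15),'ring':(412,267,.02,15)}
for n,(u,v,z,r) in things.items():
    g=onplane(c,[u,v],z)[0]
    out=[]
    for Q in(P,S):
        near=Q[(np.hypot(*(Q[...,:2]-g[:2]).transpose(2,0,1))<.045)&(Q[...,2]>.012)]
        zt=np.percentile(near[:,2],97) if len(near) else 0
        top=near[abs(near[:,2]-zt)<.004]
        if len(top)>4:
            (cc,rr)=cv2.minEnclosingCircle(top[:,:2].astype(np.float32)); out.append((np.round(cc,4),round(rr,4),round(zt,3),len(top)))
    print(n,g.round(3),out)
# trays: brown mask in top
hsv=cv2.cvtColor(c['frame'],cv2.COLOR_RGB2HSV)
m=((hsv[...,1]>85)&(hsv[...,2]>60)).astype(np.uint8); m[:140]=0; m[200:]=0; m[:,:190]=0; m[:,450:]=0
for n,(a,b) in {'tall':(200,258),'bottle':(288,336),'squat':(348,440)}.items():
    mm=np.zeros_like(m); mm[:,a:b]=m[:,a:b]
    uv=np.argwhere(mm)[:,::-1]
    W=onplane(c,uv,.022)[:,:2].astype(np.float32)
    print(n,len(uv),cv2.minAreaRect(W))
```

```text
bottle [0.422 0.349 0.115] [(array([0.422 , 0.3579]), 0.0142, np.float64(0.117), 53), (array([0.4258, 0.3534]), 0.0141, np.float64(0.112), 36)]
sqA [0.449 0.13  0.06 ] [(array([0.4492, 0.1306]), 0.0283, np.float64(0.064), 158), (array([0.4523, 0.1289]), 0.0289, np.float64(0.06), 183)]
tall [ 0.459 -0.23   0.086] [(array([ 0.4582, -0.2344]), 0.0234, np.float64(0.089), 161), (array([ 0.4599, -0.2363]), 0.025, np.float64(0.085), 241)]
sqB [ 0.413 -0.35   0.06 ] [(array([ 0.413 , -0.3563]), 0.0288, np.float64(0.064), 192), (array([ 0.4148, -0.3581]), 0.0301, np.float64(0.061), 369)]
pk_sq [ 0.569 -0.17   0.064] [(array([ 0.5729, -0.1712]), 0.0286, np.float64(0.067), 214), (array([ 0.5751, -0.1746]), 0.0298, np.float64(0.064), 353)]
pk_tall [0.58  0.203 0.09 ] [(array([0.5839, 0.2096]), 0.024, np.float64(0.093), 147), (array([0.5885, 0.2063]), 0.0256, np.float64(0.088), 147)]
pk_bot [0.608 0.022 0.119] [(array([0.6132, 0.0228]), 0.0125, np.float64(0.121), 59), (array([0.6157, 0.0211]), 0.0142, np.float64(0.117), 71)]
amber [0.448 0.231 0.06 ] [(array([0.4491, 0.2389]), 0.0057, np.float64(
[... 172 characters left out ...]
4685, -0.0053]), 0.0353, np.float64(0.04), 217)]
cyl [ 0.465 -0.135  0.05 ] [(array([ 0.4646, -0.1357]), 0.0233, np.float64(0.066), 39), (array([ 0.4664, -0.1391]), 0.0262, np.float64(0.062), 86)]
ring [ 0.309 -0.291  0.02 ] [(array([ 0.3087, -0.2935]), 0.0244, np.float64(0.022), 25), (array([ 0.311 , -0.2963]), 0.0257, np.float64(0.018), 68)]
tall 717 ((0.5789950489997864, 0.24309492111206055), (0.06884092837572098, 0.13717323541641235), 2.593024969100952)
bottle 556 ((0.6109349727630615, -0.003559347242116928), (0.05933636426925659, 0.1147925853729248), 2.3335721492767334)
squat 1637 ((0.5819469690322876, -0.24543017148971558), (0.07959719747304916, 0.23455530405044556), 8.085284233093262)
```

Emit:
servo_tool(targets=[[0.028, 0.026, 0, 0, 0, 1, -1], [0.028, 0.026, 0, 0, 0, 1, -1], [0.028, 0.026, 0, 0, 0, 1, -1], [0.028, 0.026, 0, 0, 0, 1, -1], [0.028, 0.026, 0, 0, 0, 1, -1], [0.028, 0.026, 0, 0, 0, 1, -1], [0.028, 0.026, 0, 0, 0, 1, -1], [0.028, 0.026, 0, 0, 0, 1, -1]], force=40)

```text
time_s: 0.77
tool_pos: [0.4113, -0.3607, 0.2308]
orientation: [-0.0, 0.873, 0.487, -0.0]
wrist_force: [-0.0, -0.1, 0.2]
grip_width: 1.001
gripper_force: 0.0
```

Emit:
servo_tool(targets=[[0.004, 0.005, -0.01, 0, 0, 1, -1], [0, 0, -0.01, 0, 0, 1, -1], [0, 0, -0.01, 0, 0, 1, -1], [0, 0, -0.01, 0, 0, 1, -1], [0, 0, 0, 0, 0, 1, -1], [0, 0, 0, 0, 0, 1, -1], [0, 0, 0, 0, 0, 0.4, -1], [0, 0, 0, 0, 0, 0, -1]])

```text
time_s: 1.43
tool_pos: [0.4142, -0.3571, 0.1906]
orientation: [-0.001, 0.706, 0.708, 0.0]
wrist_force: [0.2, -0.3, 0.8]
grip_width: 0.997
gripper_force: 0.0
```

Run:
```python
from h import *
o=observe(); print(o['tool_pos'],o['orientation'],o['time_s'])
c=snap('wrist','w1'); print(-c['R'].T@c['t'])
```

```text
[ 0.4142079  -0.35712971  0.19063924] [-5.65953525e-04  7.06059370e-01  7.08152417e-01  9.01636382e-06] 1.4333
[ 0.41392152 -0.27414533  0.33206522]
```

View pics/w1.png

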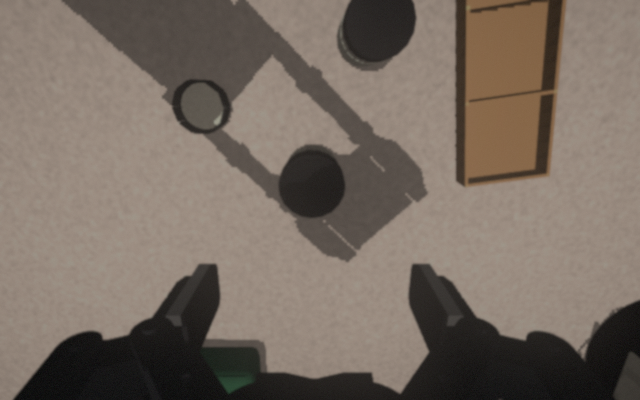

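The wrist view shows the squat's cap at (312,183), the tall jar's cap at (378,25), and the two empty squat cells at top right, with the tray's near-end corners at about (463,185) and (549,176).

Run:
```python
from h import *
c=dict(np.load('pics/w1.npz')); P=cloud(c)
Q=P[(np.hypot(P[...,0]-.414,P[...,1]+.357)<.05)&(P[...,2]>.045)&(P[...,2]<.08)]
print('depth cap',np.median(Q[:,2]),cv2.minEnclosingCircle(Q[:,:2].astype(np.float32)))
# cap by dark mask seeded
g=cv2.cvtColor(c['frame'],cv2.COLOR_RGB2GRAY)
m=((np.hypot(P[...,0]-.414,P[...,1]+.357)<.05)&(P[...,2]>.052)).astype(np.uint8)
ct=max(cv2.findContours(m,0,1)[0],key=len); e=cv2.fitEllipse(ct); print('px',e,onplane(c,e[0],.06))
print('tray corners',onplane(c,[[463,185],[549,176]],.022))
hsv=cv2.cvtColor(c['frame'],cv2.COLOR_RGB2HSV); b=((hsv[...,1]>85)&(hsv[...,0]<25)).astype(np.uint8); b[:,:440]=0;b[200:]=0
q=cv2.boxPoints(cv2.minAreaRect(onplane(c,np.argwhere(b)[:,::-1],.022)[:,:2].astype(np.float32))); print(q)
```

```text
depth cap 0.05905686400234755 ((0.41139042377471924, -0.3571965992450714), 0.02915332093834877)
px ((313.5679016113281, 335.59588623046875), (143.5603485107422, 353.8562316894531), 90.04573822021484) [[ 0.41417125 -0.51291739  0.06      ]]
tray corners [[ 0.55844263 -0.36635413  0.022     ]
 [ 0.63884839 -0.35717047  0.022     ]]
[[ 0.52998877 -0.20952822]
 [ 0.55289483 -0.3688348 ]
 [ 0.6386293  -0.35650736]
 [ 0.61572325 -0.19720078]]
```

Emit:
servo_tool(targets=[[-0.001, 0, -0.035, 0, 0, 0, -1], [0, 0, -0.035, 0, 0, 0, -1], [0, 0, -0.035, 0, 0, 0, -1], [0, 0, -0.035, 0, 0, 0, -1], [0, 0, -0.018, 0, 0, 0, -1], [0, 0, -0.004, 0, 0, 0, -1], [0, 0, 0, 0, 0, 0, -1], [0, 0, 0, 0, 0, 0, 1]])

```text
time_s: 2.15
tool_pos: [0.4139, -0.3579, 0.0308]
orientation: [0.001, 0.707, 0.707, -0.0]
wrist_force: [-1.0, -0.2, 0.3]
grip_width: 0.886
gripper_force: 0.0
```

Emit:
servo_tool(targets=[[0, 0, 0, 0, 0, 0, 1], [0, 0, 0, 0, 0, 0, 1], [0, 0, 0, 0, 0, 0, 1], [0, 0, 0, 0, 0, 0, 1], [0, 0, 0, 0, 0, 0, 1], [0, 0, 0, 0, 0, 0, 1]])

```text
time_s: 2.65
tool_pos: [0.4146, -0.3586, 0.0322]
orientation: [0.003, 0.707, 0.708, -0.0]
wrist_force: [0.0, -0.5, 6.3]
grip_width: 0.664
gripper_force: 43.5
```

Emit:
servo_tool(targets=[[0, 0, 0.005, 0, 0, 0, 1], [0, 0, 0.015, 0, 0, 0, 1], [0, 0, 0.025, 0, 0, 0, 1], [0, 0, 0.025, 0, 0, 0, 1], [0, 0, 0.02, 0, 0, 0, 1], [0, 0, 0.01, 0, 0, 0, 1], [0, 0, 0, 0, 0, 0, 1], [0, 0, 0, 0, 0, 0, 1]])

```text
time_s: 3.32
tool_pos: [0.4134, -0.3573, 0.1291]
orientation: [0.0, 0.707, 0.708, 0.0]
wrist_force: [-0.5, 0.2, -1.2]
grip_width: 0.662
gripper_force: 42.9
```

Run:
```python
from h import *
snap('scene','s2');c=snap('wrist','w2')
a=cv2.imread('pics/s2.png')[80:330,40:400];b=cv2.imread('pics/w2.png')[:,120:520]
cv2.imwrite('pics/m2.png',np.hstack([cv2.resize(a,(400,400*250//360)),b[:400*250//360]]))
cv2.imwrite('pics/m2.png',np.hstack([cv2.copyMakeBorder(cv2.resize(a,(400,278)),0,122,0,0,0),b]))
```

```text
(no output)
```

View pics/m2.png

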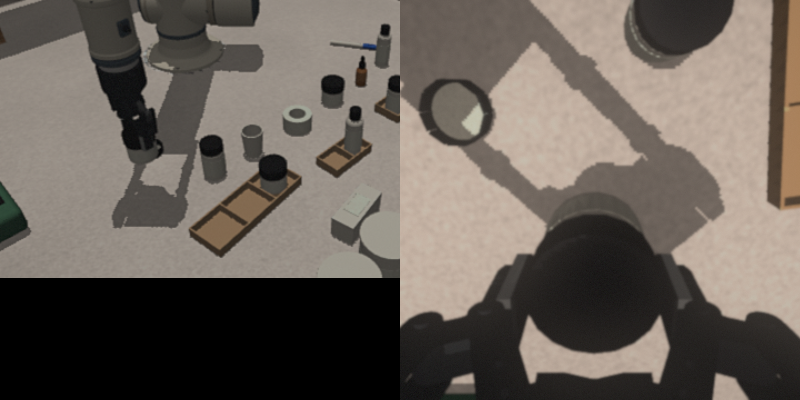

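The jar is held upright in the fingers. I'll carry it to the far squat cell.

Emit:
servo_tool(targets=[[0.015, 0.003, 0, 0, 0, 0, 1], [0.03, 0.006, 0, 0, 0, 0, 1], [0.03, 0.006, 0, 0, 0, 0, 1], [0.03, 0.006, 0, 0, 0, 0, 1], [0.03, 0.006, 0, 0, 0, 0, 1], [0.03, 0.006, 0, 0, 0, 0, 1], [0.015, 0.003, 0, 0, 0, 0, 1], [0, 0, 0, 0, 0, 0, 1]])

```text
time_s: 4.08
tool_pos: [0.5953, -0.3193, 0.1257]
orientation: [-0.002, 0.705, 0.709, 0.0]
wrist_force: [0.9, 0.1, -1.3]
grip_width: 0.664
gripper_force: 43.3
```

Emit:
servo_tool(targets=[[0, 0, 0, 0, 0, 0, 1], [0, 0, -0.02, 0, 0, 0, 1], [0, 0, -0.02, 0, 0, 0, 1], [0, 0, -0.02, 0, 0, 0, 1], [0, 0, -0.01, 0, 0, 0, 1], [0, 0, 0, 0, 0, 0, 1]])

```text
time_s: 4.58
tool_pos: [0.5905, -0.3208, 0.0549]
orientation: [-0.003, 0.707, 0.707, -0.001]
wrist_force: [-0.6, 0.3, -1.8]
grip_width: 0.667
gripper_force: 43.3
```

Run:
```python
from h import *
o=observe(); print(o['tool_pos'],o['wrist_force'],o['gripper_force'])
snap('wrist','w3')
```

```text
[ 0.59050499 -0.32075047  0.05491805] [-0.62319657  0.25668034 -1.76997788] 43.255879282951355
```

View pics/w3.png

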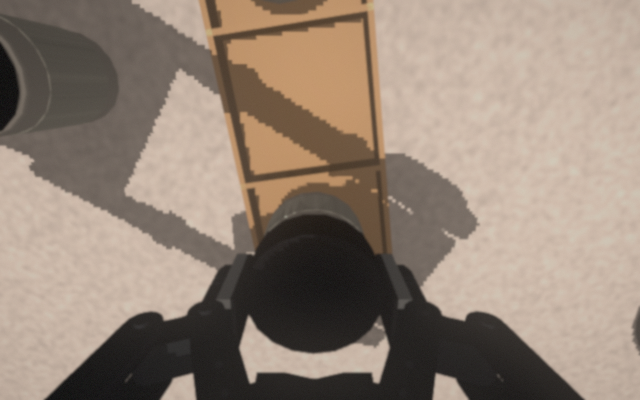

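The jar sits over the far cell, centred across the tray (tray edges at u=250 and 387, jar at u=315). I'll lower and release it.

Emit:
servo_tool(targets=[[0, 0, -0.01, 0, 0, 0, 1], [0, 0, -0.007, 0, 0, 0, 1], [0, 0, -0.003, 0, 0, 0, 1], [0, 0, 0, 0, 0, 0, 1]])

```text
time_s: 4.97
tool_pos: [0.5929, -0.3211, 0.0384]
orientation: [-0.001, 0.707, 0.708, -0.0]
wrist_force: [-0.1, 0.2, -1.9]
grip_width: 0.667
gripper_force: 43.3
```

Emit:
servo_tool(targets=[[0, 0, -0.002, 0, 0, 0, 1], [0, 0, 0, 0, 0, 0, 1], [0, 0, 0, 0, 0, 0, 0.2], [0, 0, 0, 0, 0, 0, -0.5], [0, 0, 0, 0, 0, 0, -1], [0, 0, 0, 0, 0, 0, -1], [0, 0, 0, 0, 0, 0, -1], [0, 0, 0.01, 0, 0, 0, -1]])

```text
time_s: 5.63
tool_pos: [0.5923, -0.3207, 0.0451]
orientation: [-0.002, 0.707, 0.708, -0.0]
wrist_force: [0.2, 0.3, -0.5]
grip_width: 1.001
gripper_force: 0.0
```

Emit:
servo_tool(targets=[[0, 0, 0.03, 0, 0, 0, -1], [0, 0, 0.04, 0, 0, 0, -1], [0, 0, 0.04, 0, 0, 0, -1], [0, 0, 0.03, 0, 0, 0, -1], [-0.01, 0.038, 0, 0, 0, 0, -1], [-0.01, 0.038, 0, 0, 0, 0, -1], [-0.01, 0.038, 0, 0, 0, 0, -1], [-0.01, 0.038, 0, 0, 0, 0, -1]])

```text
time_s: 6.3
tool_pos: [0.5528, -0.1681, 0.1884]
orientation: [0.001, 0.707, 0.707, 0.0]
wrist_force: [1.0, 0.0, 0.3]
grip_width: 1.003
gripper_force: 0.0
```

Emit:
servo_tool(targets=[[-0.014, 0.038, 0, 0, 0, 0, -1], [-0.014, 0.038, 0, 0, 0, 0, -1], [-0.014, 0.038, 0, 0, 0, 0, -1], [-0.014, 0.038, 0, 0, 0, 0, -1], [-0.014, 0.038, 0, 0, 0, 0, -1], [-0.014, 0.038, 0, 0, 0, 0, -1], [-0.014, 0.038, 0, 0, 0, 0, -1], [0, 0, 0, 0, 0, 0, -1]])

```text
time_s: 6.97
tool_pos: [0.4532, 0.1024, 0.1889]
orientation: [-0.001, 0.704, 0.71, 0.002]
wrist_force: [0.3, -0.2, -0.2]
grip_width: 1.002
gripper_force: 0.0
```

```bash
cat >> h.py <<'E'
def topc(c,g,zlo,zhi,r=.05):
    P=cloud(c); Q=P[(np.hypot(P[...,0]-g[0],P[...,1]-g[1])<r)&(P[...,2]>zlo)&(P[...,2]<zhi)]
    return len(Q), (np.median(Q[:,2]).round(4),cv2.minEnclosingCircle(Q[:,:2].astype(np.float32))) if len(Q)>4 else None
E
python3 - <<'E'
from h import *
o=observe(); print(o['tool_pos'],o['orientation'])
c=snap('wrist','w4'); print('sqA',topc(c,(.451,.13),.05,.075))
t=snap('top','t4'); print('placed',topc(t,(.593,-.3215),.055,.075),'pk',topc(t,(.573,-.172),.055,.075))
E
```

```text
[0.45316884 0.10243595 0.18886118] [-0.00075471  0.70397501  0.71022234  0.00169001]
sqA (3761, (np.float64(0.0591), ((0.44879382848739624, 0.13117682933807373), 0.02901381440460682)))
placed (327, (np.float64(0.0639), ((0.5934287309646606, -0.31953924894332886), 0.029138479381799698))) pk (319, (np.float64(0.0642), ((0.5724011063575745, -0.1712348312139511), 0.0291335079818964)))
```

Emit:
servo_tool(targets=[[-0.004, 0.029, 0, 0, 0, 0, -1], [0, 0, -0.035, 0, 0, 0, -1], [0, 0, -0.035, 0, 0, 0, -1], [0, 0, -0.035, 0, 0, 0, -1], [0, 0, -0.035, 0, 0, 0, -1], [0, 0, -0.016, 0, 0, 0, -1], [0, 0, -0.004, 0, 0, 0, -1], [0, 0, 0, 0, 0, 0, -1]])

```text
time_s: 7.73
tool_pos: [0.4511, 0.1242, 0.0263]
orientation: [-0.001, 0.707, 0.707, -0.001]
wrist_force: [-0.2, 0.7, 0.2]
grip_width: 0.996
gripper_force: 0.0
```

Emit:
servo_tool(targets=[[0, 0, 0, 0, 0, 0, 1], [0, 0, 0, 0, 0, 0, 1], [0, 0, 0, 0, 0, 0, 1], [0, 0, 0, 0, 0, 0, 1], [0, 0, 0, 0, 0, 0, 1], [0, 0, 0, 0, 0, 0, 1], [0, 0, 0, 0, 0, 0, 1]])

```text
time_s: 8.32
tool_pos: [0.453, 0.1257, 0.0299]
orientation: [0.002, 0.707, 0.708, 0.002]
wrist_force: [-0.3, -0.9, 6.4]
grip_width: 0.669
gripper_force: 43.3
```

Emit:
servo_tool(targets=[[0, 0, 0.01, 0, 0, 0, 1], [0, 0, 0.03, 0, 0, 0, 1], [0, 0, 0.035, 0, 0, 0, 1], [0, 0, 0.035, 0, 0, 0, 1], [0.003, -0.01, 0.03, 0, 0, 0, 1], [0.008, -0.024, 0.01, 0, 0, 0, 1], [0.012, -0.036, 0, 0, 0, 0, 1], [0.012, -0.036, 0, 0, 0, 0, 1]])

```text
time_s: 8.98
tool_pos: [0.4872, 0.0192, 0.1801]
orientation: [0.002, 0.706, 0.709, 0.002]
wrist_force: [1.0, 0.1, -1.7]
grip_width: 0.661
gripper_force: 43.2
```

Emit:
servo_tool(targets=[[0.012, -0.036, 0, 0, 0, 0, 1], [0.012, -0.036, 0, 0, 0, 0, 1], [0.012, -0.036, 0, 0, 0, 0, 1], [0.012, -0.036, 0, 0, 0, 0, 1], [0.012, -0.036, 0, 0, 0, 0, 1], [0.012, -0.036, 0, 0, 0, 0, 1], [0.008, -0.02, 0, 0, 0, 0, 1], [0.004, -0.01, 0, 0, 0, 0, 1]])

```text
time_s: 9.65
tool_pos: [0.5705, -0.2294, 0.1772]
orientation: [0.0, 0.708, 0.707, -0.0]
wrist_force: [0.1, 1.4, -1.4]
grip_width: 0.664
gripper_force: 43.3
```

Emit:
servo_tool(targets=[[0, 0, 0, 0, 0, 0, 1], [0, 0, 0, 0, 0, 0, 1]])

```text
time_s: 9.82
tool_pos: [0.5703, -0.2258, 0.1774]
orientation: [-0.0, 0.707, 0.708, 0.0]
wrist_force: [-0.1, 1.0, -0.8]
grip_width: 0.665
gripper_force: 43.3
```

Run:
```python
from h import *
o=observe(); print(o['tool_pos'],o['orientation'],o['gripper_force'])
c=snap('wrist','w5'); z=o['tool_pos'][2]+.03
print('held cap',topc(c,o['tool_pos'][:2],z-.004,z+.006,.03))
```

```text
[ 0.57025216 -0.22584021  0.17739237] [-4.79966374e-04  7.06589750e-01  7.07623251e-01  1.68776326e-04] 43.2549387216568
held cap (13176, (np.float64(0.2066), ((0.5702669620513916, -0.22581283748149872), 0.030059445649385452)))
```

Run:
```python
from h import *
for f,tp,h in(('w5',(.5703,-.2258,.1774),.030),('w2',(.4134,-.3573,.1291),.028)):
    c=dict(np.load(f'pics/{f}.npz')); P=cloud(c)
    m=(abs(P[...,0]-tp[0])<.006)&(abs(P[...,2]-tp[2]-h)<.008)&(P[...,1]-tp[1]<.06)
    Q=P[m]; print(f,np.percentile(Q[:,1],99.5)-tp[1]-.029, np.median(Q[:,2])-tp[2])
```

```text
w5 0.00555974972376477 0.02917833574888845
w2 0.0010642884292340303 0.02574552898177951
```

Emit:
servo_tool(targets=[[0.006, -0.012, 0, 0, 0, 0, 1], [0.006, -0.012, -0.01, 0, 0, 0, 1], [0, 0, -0.03, 0, 0, 0, 1], [0, 0, -0.03, 0, 0, 0, 1], [0, 0, -0.02, 0, 0, 0, 1], [0, 0, -0.01, 0, 0, 0, 1], [0, 0, 0, 0, 0, 0, 1]])

```text
time_s: 10.45
tool_pos: [0.581, -0.2481, 0.0744]
orientation: [-0.003, 0.706, 0.708, -0.001]
wrist_force: [0.2, -0.4, -0.7]
grip_width: 0.663
gripper_force: 43.3
```

Emit:
servo_tool(targets=[[0.001, -0.002, -0.015, 0, 0, 0, 1], [0, 0, -0.015, 0, 0, 0, 1], [0, 0, -0.007, 0, 0, 0, 1], [0, 0, -0.001, 0, 0, 0, 1], [0, 0, 0, 0, 0, 0, 1], [0, 0, 0, 0, 0, 0, 1]])

```text
time_s: 10.95
tool_pos: [0.5841, -0.2525, 0.0411]
orientation: [0.001, 0.706, 0.708, 0.0]
wrist_force: [-0.1, -0.3, -1.0]
grip_width: 0.665
gripper_force: 43.3
```

Emit:
servo_tool(targets=[[0, 0, -0.003, 0, 0, 0, 1], [0, 0, -0.003, 0, 0, 0, 1], [0, 0, 0, 0, 0, 0, 1]])

```text
time_s: 11.2
tool_pos: [0.5839, -0.2527, 0.034]
orientation: [0.001, 0.707, 0.708, 0.0]
wrist_force: [1.0, -1.7, 1.5]
grip_width: 0.665
gripper_force: 43.4
```

Emit:
servo_tool(targets=[[0, 0, 0, 0, 0, 0, 0.2], [0, 0, 0, 0, 0, 0, -0.5], [0, 0, 0, 0, 0, 0, -1], [0, 0, 0, 0, 0, 0, -1], [0, 0, 0, 0, 0, 0, -1], [0, 0, 0.01, 0, 0, 0, -1], [0, 0, 0.03, 0, 0, 0, -1], [0, 0, 0.035, 0, 0, 0, -1]])

```text
time_s: 11.87
tool_pos: [0.5817, -0.2515, 0.1064]
orientation: [-0.003, 0.707, 0.708, -0.001]
wrist_force: [1.0, -0.1, -1.1]
grip_width: 0.995
gripper_force: 0.0
```

Emit:
servo_tool(targets=[[0, 0, 0.035, 0, 0, 0, -1], [-0.01, 0.002, 0.03, 0, 0, 0, -1], [-0.03, 0.004, 0.01, 0, 0, 0, -1], [-0.03, 0.004, 0, 0, 0, 0, -1], [-0.03, 0.004, 0, 0, 0, 0, -1], [-0.02, 0.003, 0, 0, 0, 0, -1], [-0.005, 0, 0, 0, 0, 0, -1], [0, 0, 0, 0, 0, 0, -1]])

```text
time_s: 12.53
tool_pos: [0.4579, -0.2355, 0.1846]
orientation: [0.001, 0.707, 0.707, 0.0]
wrist_force: [-0.1, -0.8, 0.2]
grip_width: 1.003
gripper_force: 0.0
```

Run:
```python
from h import *
o=observe(); print(o['tool_pos'],o['orientation'])
c=snap('wrist','w6'); print('tall',topc(c,(.459,-.235),.075,.1))
t=snap('top','t6')
for g in((.593,-.3215),(.582,-.2455),(.573,-.172)): print(topc(t,g,.055,.075,.036))
```

```text
[ 0.45785394 -0.23551418  0.18464014] [1.11559425e-03 7.06810074e-01 7.07402430e-01 2.75927976e-04]
tall (2941, (np.float64(0.0846), ((0.4571744203567505, -0.23413027822971344), 0.023946456611156464)))
(278, (np.float64(0.064), ((0.593586802482605, -0.3194095492362976), 0.029229650273919106)))
(325, (np.float64(0.0642), ((0.5837432146072388, -0.246381476521492), 0.02896050363779068)))
(322, (np.float64(0.064), ((0.5725539326667786, -0.17137476801872253), 0.029139963909983635)))
```

View pics/t6.png

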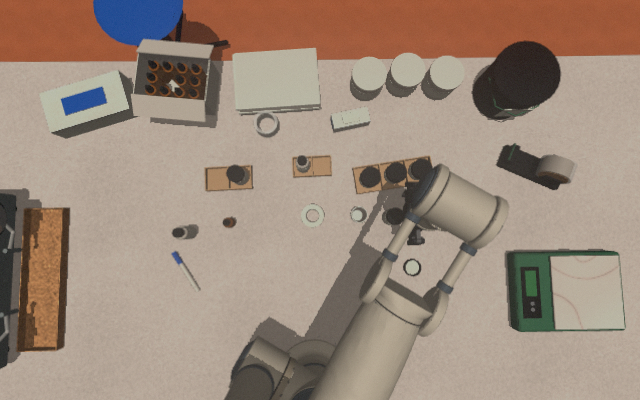

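The squat tray is full, with caps at (370,177), (396,172) and (421,168), all at the same height. The gripper is above the tall jar.

Emit:
servo_tool(targets=[[-0.001, 0.001, -0.03, 0, 0, 0, -1], [0, 0, -0.035, 0, 0, 0, -1], [0, 0, -0.035, 0, 0, 0, -1], [0, 0, -0.03, 0, 0, 0, -1], [0, 0, -0.01, 0, 0, 0, -1], [0, 0, 0, 0, 0, 0, -1], [0, 0, 0, 0, 0, 0, 1], [0, 0, 0, 0, 0, 0, 1]])

```text
time_s: 13.3
tool_pos: [0.459, -0.2351, 0.0458]
orientation: [0.002, 0.706, 0.708, 0.0]
wrist_force: [0.0, -0.0, 0.4]
grip_width: 0.749
gripper_force: 0.0
```

Emit:
servo_tool(targets=[[0, 0, 0, 0, 0, 0, 1], [0, 0, 0, 0, 0, 0, 1], [0, 0, 0, 0, 0, 0, 1], [0, 0, 0, 0, 0, 0, 1], [0, 0, 0, 0, 0, 0, 1], [0, 0, 0, 0, 0, 0, 1]])

```text
time_s: 13.8
tool_pos: [0.4587, -0.2352, 0.0461]
orientation: [0.002, 0.707, 0.708, 0.001]
wrist_force: [-0.7, -0.2, 6.8]
grip_width: 0.556
gripper_force: 40.7
```

Emit:
servo_tool(targets=[[0, 0, 0.01, 0, 0, 0, 1], [0, 0, 0.03, 0, 0, 0, 1], [0, 0, 0.04, 0, 0, 0, 1], [0, 0, 0.04, 0, 0, 0, 1], [0.003, 0.012, 0.03, 0, 0, 0, 1], [0.006, 0.025, 0.01, 0, 0, 0, 1], [0.009, 0.037, 0, 0, 0, 0, 1], [0.009, 0.037, 0, 0, 0, 0, 1]])

```text
time_s: 14.47
tool_pos: [0.4847, -0.1229, 0.2057]
orientation: [0.001, 0.707, 0.707, 0.001]
wrist_force: [1.4, -0.2, -2.3]
grip_width: 0.552
gripper_force: 41.9
```

Emit:
servo_tool(targets=[[0.009, 0.037, 0, 0, 0, 0, 1], [0.009, 0.037, 0, 0, 0, 0, 1], [0.009, 0.037, 0, 0, 0, 0, 1], [0.009, 0.037, 0, 0, 0, 0, 1], [0.009, 0.037, 0, 0, 0, 0, 1], [0.009, 0.037, 0, 0, 0, 0, 1], [0.009, 0.037, 0, 0, 0, 0, 1], [0.009, 0.037, 0, 0, 0, 0, 1]])

```text
time_s: 15.13
tool_pos: [0.5562, 0.1746, 0.204]
orientation: [0.0, 0.706, 0.708, 0.0]
wrist_force: [0.3, -0.9, -2.0]
grip_width: 0.555
gripper_force: 41.9
```

Emit:
servo_tool(targets=[[0.009, 0.037, 0, 0, 0, 0, 1], [0.006, 0.025, 0, 0, 0, 0, 1], [0.004, 0.01, 0, 0, 0, 0, 1], [0, 0, 0, 0, 0, 0, 1], [0, 0, 0, 0, 0, 0, 1]])

```text
time_s: 15.55
tool_pos: [0.5752, 0.2443, 0.2032]
orientation: [0.0, 0.706, 0.708, -0.001]
wrist_force: [-0.2, 0.7, -0.7]
grip_width: 0.551
gripper_force: 41.9
```

Emit:
servo_tool(targets=[[0.002, 0.022, 0, 0, 0, 0, 1], [0.001, 0.01, -0.01, 0, 0, 0, 1], [0, 0, -0.03, 0, 0, 0, 1], [0, 0, -0.035, 0, 0, 0, 1], [0, 0, -0.03, 0, 0, 0, 1], [0, 0, -0.01, 0, 0, 0, 1], [0, 0, 0, 0, 0, 0, 1], [0, 0, 0, 0, 0, 0, 1]])

```text
time_s: 16.22
tool_pos: [0.5785, 0.2759, 0.0889]
orientation: [0.0, 0.707, 0.707, -0.0]
wrist_force: [0.6, -0.9, -1.8]
grip_width: 0.549
gripper_force: 41.9
```

Run:
```python
from h import *
o=observe(); print(o['tool_pos'])
c=snap('wrist','w7')
```

```text
[0.57846831 0.27585639 0.08888272]
```

View pics/w7.png

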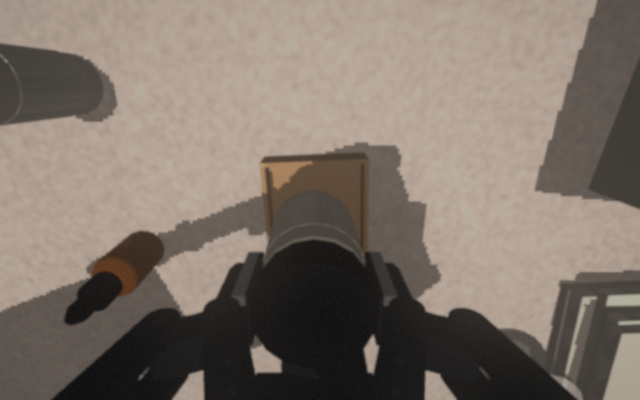

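The view shows the tall tray's far end, with corners at about (262,158) and (368,154). The jar is centred over the cell across the tray.

Run:
```python
from h import *
c=dict(np.load('pics/w7.npz')); p=onplane(c,[[262,158],[368,154]],.022); print(p, p.mean(0)[:2]-np.array([-.045,.999])*.035)
```

```text
[[0.54542666 0.31442686 0.022     ]
 [0.6125464  0.31704741 0.022     ]] [0.58056153 0.28077214]
```

Emit:
servo_tool(targets=[[0, 0, -0.015, 0, 0, 0, 1], [0, 0, -0.012, 0, 0, 0, 1], [0, 0, -0.007, 0, 0, 0, 1], [0, 0, -0.003, 0, 0, 0, 1], [0, 0, 0, 0, 0, 0, 1], [0, 0, 0, 0, 0, 0, 1]])

```text
time_s: 16.77
tool_pos: [0.5785, 0.2768, 0.0518]
orientation: [0.0, 0.707, 0.708, 0.0]
wrist_force: [0.4, 0.3, -0.6]
grip_width: 0.551
gripper_force: 41.9
```

Emit:
servo_tool(targets=[[0.001, 0.001, -0.002, 0, 0, 0, 1], [0, 0, 0, 0, 0, 0, 1], [0, 0, 0, 0, 0, 0, 0.2], [0, 0, 0, 0, 0, 0, -0.5], [0, 0, 0, 0, 0, 0, -1], [0, 0, 0, 0, 0, 0, -1], [0, 0, 0, 0, 0, 0, -1], [0, 0, 0.01, 0, 0, 0, -1]])

```text
time_s: 17.43
tool_pos: [0.5781, 0.2771, 0.057]
orientation: [-0.001, 0.707, 0.708, -0.002]
wrist_force: [-0.2, -0.0, -0.6]
grip_width: 1.006
gripper_force: 0.0
```

Emit:
servo_tool(targets=[[0, 0, 0.03, 0, 0, 0, -1], [0, 0, 0.04, 0, 0, 0, -1], [0, 0, 0.04, 0, 0, 0, -1], [-0.01, 0.004, 0.03, 0, 0, 0, -1], [-0.03, 0.01, 0, 0, 0, 0, -1], [-0.035, 0.018, 0, 0, 0, 0, -1], [-0.035, 0.018, 0, 0, 0, 0, -1], [-0.03, 0.015, 0, 0, 0, 0, -1]])

```text
time_s: 18.1
tool_pos: [0.4375, 0.3433, 0.2006]
orientation: [-0.0, 0.707, 0.708, 0.001]
wrist_force: [0.7, 0.6, 0.3]
grip_width: 1.004
gripper_force: 0.0
```

Emit:
servo_tool(targets=[[-0.01, 0.005, 0, 0, 0, 0, -1], [0, 0, 0, 0, 0, 0, -1], [0, 0, 0, 0, 0, 0, -1]])

```text
time_s: 18.35
tool_pos: [0.4295, 0.3478, 0.2002]
orientation: [0.0, 0.706, 0.708, 0.001]
wrist_force: [-0.1, -0.2, -0.3]
grip_width: 0.999
gripper_force: 0.0
```

Run:
```python
from h import *
o=observe(); print(o['tool_pos'],o['orientation'])
c=snap('wrist','w8'); print('bottle',topc(c,(.423,.356),.1,.13,.035))
t=snap('top','t8')
for g in((.578,.2768),(.582,.209)): print(topc(t,g,.08,.105,.034))
```

```text
[0.42949031 0.3477952  0.20020061] [4.40457633e-04 7.06120146e-01 7.08091545e-01 7.13149739e-04]
bottle (1078, (np.float64(0.1135), ((0.4219452738761902, 0.35863810777664185), 0.01305583119392395)))
(244, (np.float64(0.0897), ((0.579755961894989, 0.27777472138404846), 0.02434653788805008)))
(239, (np.float64(0.0899), ((0.5842210054397583, 0.2094460278749466), 0.02422233670949936)))
```

View pics/w8.png

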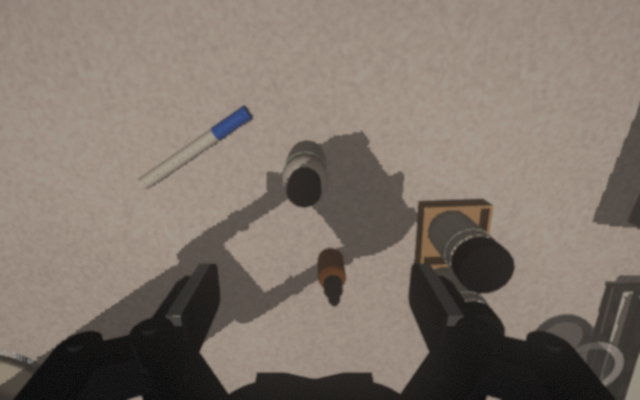

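The tall jar stands in its cell. The loose bottle's cap is at (304,187), with the amber bottle at (333,275) clear of the fingers.

Emit:
servo_tool(targets=[[-0.007, 0.01, 0, 0, 0, 0, -1], [0, 0, 0, 0, 0, 0, -1], [0, 0, -0.03, 0, 0, 0, -1], [0, 0, -0.035, 0, 0, 0, -1], [0, 0, -0.035, 0, 0, 0, -1], [0, 0, -0.03, 0, 0, 0, -1], [0, 0, -0.012, 0, 0, 0, -1], [0, 0, -0.003, 0, 0, 0, -1]])

```text
time_s: 19.12
tool_pos: [0.421, 0.3564, 0.0506]
orientation: [-0.0, 0.707, 0.708, -0.003]
wrist_force: [-0.7, -0.1, -0.4]
grip_width: 1.005
gripper_force: 0.0
```

Emit:
servo_tool(targets=[[0, 0, 0, 0, 0, 0, -1], [0, 0, 0, 0, 0, 0, 1], [0, 0, 0, 0, 0, 0, 1], [0, 0, 0, 0, 0, 0, 1], [0, 0, 0, 0, 0, 0, 1], [0, 0, 0, 0, 0, 0, 1], [0, 0, 0, 0, 0, 0, 1], [0, 0, 0, 0, 0, 0, 1]])

```text
time_s: 19.78
tool_pos: [0.4229, 0.3583, 0.0561]
orientation: [0.0, 0.706, 0.708, 0.001]
wrist_force: [-0.9, -0.6, 5.2]
grip_width: 0.433
gripper_force: 39.7
```

Emit:
servo_tool(targets=[[0, 0, 0, 0, 0, 0, 1], [0, 0, 0, 0, 0, 0, 1], [0, 0, 0, 0, 0, 0, 1]])

```text
time_s: 20.03
tool_pos: [0.4229, 0.3583, 0.0561]
orientation: [0.0, 0.706, 0.708, 0.001]
wrist_force: [-1.9, -0.3, 5.5]
grip_width: 0.437
gripper_force: 39.7
```

Emit:
servo_tool(targets=[[0, 0, 0.01, 0, 0, 0, 1], [0, 0, 0.03, 0, 0, 0, 1], [0, 0, 0.04, 0, 0, 0, 1], [0, 0, 0.04, 0, 0, 0, 1], [0.005, -0.01, 0.03, 0, 0, 0, 1], [0.01, -0.022, 0.01, 0, 0, 0, 1], [0.016, -0.034, 0, 0, 0, 0, 1], [0.016, -0.034, 0, 0, 0, 0, 1]])

```text
time_s: 20.7
tool_pos: [0.4698, 0.2573, 0.2164]
orientation: [0.001, 0.706, 0.709, 0.001]
wrist_force: [0.6, 0.6, -1.1]
grip_width: 0.432
gripper_force: 40.2
```

Emit:
servo_tool(targets=[[0.016, -0.034, 0, 0, 0, 0, 1], [0.016, -0.034, 0, 0, 0, 0, 1], [0.016, -0.034, 0, 0, 0, 0, 1], [0.016, -0.034, 0, 0, 0, 0, 1], [0.016, -0.034, 0, 0, 0, 0, 1], [0.016, -0.034, 0, 0, 0, 0, 1], [0.016, -0.034, 0, 0, 0, 0, 1], [0.01, -0.02, 0, 0, 0, 0, 1]])

```text
time_s: 21.37
tool_pos: [0.592, -0.0041, 0.2142]
orientation: [0.0, 0.707, 0.707, -0.001]
wrist_force: [0.6, 0.3, -0.8]
grip_width: 0.429
gripper_force: 40.2
```

Emit:
servo_tool(targets=[[0.005, -0.01, 0, 0, 0, 0, 1], [0, 0, 0, 0, 0, 0, 1], [0, 0, 0, 0, 0, 0, 1]])

```text
time_s: 21.62
tool_pos: [0.5961, -0.0099, 0.2142]
orientation: [-0.001, 0.707, 0.708, -0.0]
wrist_force: [-0.0, 0.6, -0.9]
grip_width: 0.431
gripper_force: 40.3
```

Emit:
servo_tool(targets=[[0.008, -0.012, 0, 0, 0, 0, 1], [0.008, -0.011, 0, 0, 0, 0, 1], [0, 0, -0.02, 0, 0, 0, 1], [0, 0, -0.03, 0, 0, 0, 1], [0, 0, -0.035, 0, 0, 0, 1], [0, 0, -0.025, 0, 0, 0, 1], [0, 0, -0.01, 0, 0, 0, 1], [0, 0, 0, 0, 0, 0, 1]])

```text
time_s: 22.28
tool_pos: [0.6107, -0.0329, 0.0906]
orientation: [-0.002, 0.706, 0.708, -0.002]
wrist_force: [-0.6, 1.0, -1.9]
grip_width: 0.429
gripper_force: 40.4
```

Run:
```python
from h import *
print(observe()['tool_pos']); snap('wrist','w9')
s=snap('scene','s9')
cv2.imwrite('pics/m9.png',np.vstack([cv2.resize(cv2.imread('pics/w9.png'),(480,300)),cv2.resize(cv2.imread('pics/s9.png')[100:300,220:540],(480,300))]))
```

```text
[ 0.61074307 -0.03288572  0.09063657]
```

View pics/m9.png

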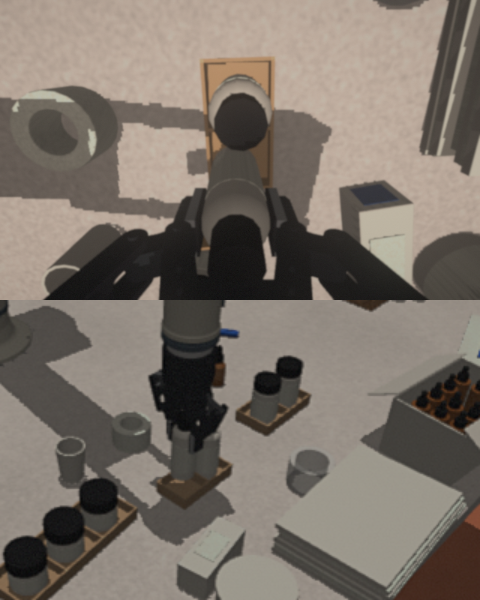

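The bottle is centred over the free bottle cell (upper panel, u≈238, between tray edges at 207 and 275). The lower panel shows the other trays full and upright.

Emit:
servo_tool(targets=[[0, 0, -0.012, 0, 0, 0, 1], [0, 0, -0.01, 0, 0, 0, 1], [0, 0, -0.005, 0, 0, 0, 1], [0, 0, -0.002, 0, 0, 0, 1], [0, 0, 0, 0, 0, 0, 1], [0, 0, 0, 0, 0, 0, 1]])

```text
time_s: 22.88
tool_pos: [0.6124, -0.0334, 0.0654]
orientation: [0.0, 0.707, 0.708, -0.0]
wrist_force: [-0.0, -0.9, -0.7]
grip_width: 0.432
gripper_force: 40.4
```

Emit:
servo_tool(targets=[[0, 0, -0.003, 0, 0, 0, 1], [0, 0, -0.002, 0, 0, 0, 1], [0, 0, 0, 0, 0, 0, 1], [0, 0, 0, 0, 0, 0, 1]])

```text
time_s: 23.22
tool_pos: [0.6124, -0.0334, 0.0603]
orientation: [0.0, 0.707, 0.708, 0.0]
wrist_force: [-0.2, -1.2, -1.0]
grip_width: 0.434
gripper_force: 40.3
```

Emit:
servo_tool(targets=[[0, 0, -0.001, 0, 0, 0, 1], [0, 0, 0, 0, 0, 0, 0.1], [0, 0, 0, 0, 0, 0, -0.3], [0, 0, 0, 0, 0, 0, -1], [0, 0, 0, 0, 0, 0, -1], [0, 0, 0, 0, 0, 0, -1], [0, 0, 0, 0, 0, 0, -1], [0, 0, 0, 0, 0, 0, -1]])

```text
time_s: 23.88
tool_pos: [0.6123, -0.0333, 0.0592]
orientation: [-0.0, 0.707, 0.708, -0.0]
wrist_force: [-0.2, 0.4, 0.7]
grip_width: 1.0
gripper_force: 0.0
```

Emit:
servo_tool(targets=[[0, 0, 0.01, 0, 0, 0, -1], [0, 0, 0.025, 0, 0, 0, -1], [0, 0, 0.035, 0, 0, 0, -1], [0, 0, 0.035, 0, 0, 0, -1], [0, 0, 0.035, 0, 0, 0, -1], [0, 0, 0.02, 0, 0, 0, -1], [-0.03, 0, 0.01, 0, 0, 0, -1], [-0.035, 0, 0, 0, 0, 0, -1]])

```text
time_s: 24.55
tool_pos: [0.5485, -0.0335, 0.2324]
orientation: [0.002, 0.706, 0.708, 0.001]
wrist_force: [-0.2, -0.7, 0.1]
grip_width: 1.004
gripper_force: 0.0
```

Emit:
servo_tool(targets=[[-0.035, 0, 0, 0, 0, 0, -1], [-0.035, 0, 0, 0, 0, 0, -1], [-0.03, 0, 0, 0, 0, 0, -1], [0, 0, 0, 0, 0, 0, -1], [0, 0, 0, 0, 0, 0, -1], [0, 0, 0, 0, 0, 0, -1]])

```text
time_s: 25.05
tool_pos: [0.4477, -0.0334, 0.2302]
orientation: [0.001, 0.707, 0.708, 0.001]
wrist_force: [-0.3, 0.2, 0.4]
grip_width: 1.0
gripper_force: 0.0
```

Run:
```python
from h import *
print(observe()['tool_pos']); snap('scene','s10'); t=snap('top','t10')
for g,h,r in(((.612,-.032),.115,.025),((.613,.023),.115,.025),((.578,.2768),.086,.034),((.582,.209),.086,.034),((.593,-.32),.06,.036),((.584,-.246),.06,.036),((.573,-.171),.06,.036)): print(topc(t,g,h,h+.012,r))
```

```text
[ 0.44772564 -0.03337299  0.23021963]
(70, (np.float64(0.1189), ((0.6114309430122375, -0.03343675285577774), 0.012892675586044788)))
(69, (np.float64(0.1182), ((0.613173246383667, 0.022486353293061256), 0.012673838064074516)))
(225, (np.float64(0.0899), ((0.5796892046928406, 0.27801376581192017), 0.02411857806146145)))
(226, (np.float64(0.0899), ((0.583644449710846, 0.21003174781799316), 0.024026373401284218)))
(310, (np.float64(0.0642), ((0.593245267868042, -0.3193639814853668), 0.02906830981373787)))
(316, (np.float64(0.0642), ((0.5839109420776367, -0.2465648502111435), 0.028974385932087898)))
(309, (np.float64(0.0641), ((0.5724658966064453, -0.17184582352638245), 0.028777511790394783)))
```

View pics/s10.png

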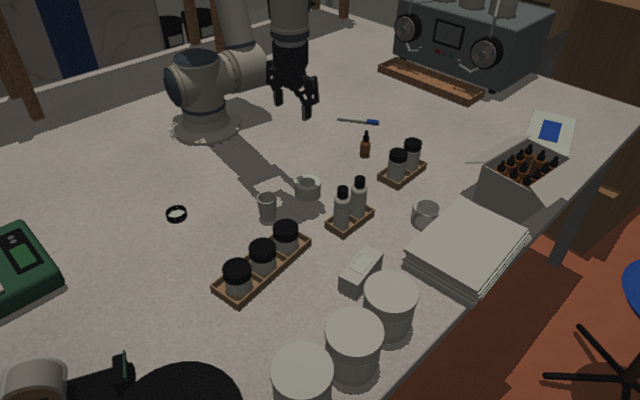

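All three trays are full with everything upright: squats around (262,255), bottles around (350,205), tall jars around (405,160). The gripper is clear of everything.

```bash
python3 -c "from h import *; print(finish_job())"
```

```text
the job is handed in; nothing more can be done
None
```

I filled all three trays and handed the job in at about 25 s of the 115 s allowed. The last camera check showed both squat jars, the tall jar and the slim bottle upright in their cells, at the same heights as the packed ones beside them.

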